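# Park the spring clamp and hook a circuit card into the test fixture

## Robot

A 7-joint arm with a two-finger parallel gripper is mounted at the origin on the work surface. World frame = base frame: x ahead of the robot, y to its left, z up, the work surface at z = 0. Lengths are in m, angles in degrees, forces in N, time in s.
With the tool pointing down it reaches from about 0.425 to 0.875 m from the base axis. Payload 4.7 kg.
Tool frame: the origin (TCP) lies midway between the tips of the shut fingers; the grasp point (between the pads) lies 19 mm behind it; z points along the fingers, x is the direction in which the jaws open and shut, and the axes are right-handed (so a half turn about z gives the same grasp; the last joint's range is limited). The gripper opens to 87 mm and grips with 3 to 60 N. Pads are 19 mm wide; open, the fingers measure 117 mm over their backs; the gripper's body (75 mm by 190 mm) begins 51 mm behind the grasp point.
Start: joints at [66.526, 18.392, -4.016, 83.108, 1.295, 78.541, -3.26], TCP at [0.267, -0.593, 0.223] pointing down, gripper open.
Joint ranges: [-163.93, 163.93], [-17.29, 119.83], [-79.2, 71.16], [3.27, 140.29], [-89.18, 269.18], [5.43, 117.66], [-154.24, 154.24]. Speed limits (degrees/s): [147.25, 147.25, 180, 180, 180, 180, 180].

## Interface

Orientations are given as [roll, pitch, yaw] about the fixed x, y, z axes, in that order (R = Rz(yaw) Ry(pitch) Rx(roll)).
In Python, from cell import telemetry, optics, env gives the robot as it stands.
- The arm moves only by the tool arm_command, never from a script. Its arguments are lists of equal length, an entry for each row: "translation": the shift along the tool's x, y, z in cm, a list of three; "twist": the turn about the tool's z in degrees. In form: {"translation": [[x, y, z], ...], "twist": [twist, ...]}. A call has 1 to 10 rows; each row shifts and turns the pose as measured when the row begins, along the tool's axes as they then stand; what a row does not reach is not made up. A row lasts 1/8 s, in which the tool goes at most 62.5 mm and 10.7 degrees, less where a joint would pass 70% of its speed; a pose out of reach is approached as far as the arm can. A call is refused whole if a number of a shift passes 6.25 or a number of a turn 10.7, either way. A call with a gripper value outside its range is refused whole. "grip" is the opening in per cent of the stroke, from 0 (shut) to 100 (fully open), set as the call begins (left out, the last holds). The fingers move at their own pace and stop on an object; "force" is the grip in N (left out, the last holds). Time passes only in rows, so rows that do not move let the fingers close. It gives the time, the measured TCP pose, the force and the opening at its end, in the units of the state.
- telemetry.get_obs(): the state, without advancing time (a new reading comes with each control period).
- optics.read_camera(name): name is "scene" or "top" or "wrist"; returns a dict with "img" (384x512x3 uint8, blue, green, red), "fx", "fy", "cx", "cy" (pixels), "extrinsics" (4x4, takes a point from camera to world coordinates); the wrist camera has in their place "hand_eye" (4x4, takes a point from camera to tool coordinates, whose origin is the TCP and whose axes are the tool frame's). Camera axes: x right, y up, looking along -z (the intrinsics and any distortion apply to the point x, -y, -z); pixel columns grow to the right and rows downward; lengths in m; the calibration is good to about 2 mm. A picture is of the moment at which its call begins: read the wrist's pose just before it. There is no depth.
- env.sign_off(): hands the job in, once; it reports no verdict.
The state is a dict: "time_s": time; "qpos": joint angles; "joint_velocities": joint speeds; "effort": joint torques, N m; "tool_pos": TCP position; "tool_rot": TCP orientation; "force": force on the tool from outside, world axes, zero at the start; "wrist_torque": the same for the moment, N m; "grip_width": finger opening in m.
Only numpy, scipy, OpenCV 4.12 (cv2) and the standard library are available. Lean on these libraries where they do the work, as an engineer would, in place of code of your own. Each camera call takes 0.05 s, during which the arm holds its last target. There are 200 camera calls.

## Task

Pull up the red wing knob of the test fixture's spring clamp and turn it counter-clockwise until it drops into its rest notch, so that the clamp stays up and out of the way by itself. Then take the circuit card from the blue mat, hook its gold-contact edge under the fixture's yellow keeper bar at a tilt and swing it down until it lies flat in its seat. Leave the clamp parked in its notch, as the probe head comes down on the card next, and do not disturb the other things on the bench.

Things in the scene. Friction and masses are not known exactly. Their poses are not given: they have to be found in the camera images.
- fixture: Test fixture fixed to the bench: aluminium base plate 217 (x) x 124 (y) x 12 mm with a black open frame on it; origin on its underside below the seat's centre. Its x axis points from the yellow keeper bar to the red spring clamp.
- seat (a point): Centre of the card's seat, 40 mm above the bench, fixture axes: a level ledge at z = 0 on which the card rests by its rim. Lugs at the clamp end: inner faces at x = +63 mm, 4 mm high, y = +-23 to +-45. Side guides: inner faces at y = +-48.2, 6 mm high, x = -5 to +45. Clamp axis: vertical, at x = +94, y = 0. With the clamp home its toe, 1 mm above the ledge, keeps the card out.
- keeper (a point): Middle of the yellow keeper bar's free lower edge, fixture axes; at x = -52.5, z = +10.5 mm from the seat. The bar, 80 mm long (y) and 4 mm high, overhangs the ledge; the wall behind it has its inner face 9 mm from here at -x. A flat card is too long to drop between keeper and lugs: it goes under the keeper contact edge lowest, tilted 15 to 22 degrees, then swings down.
- knob_grip (a point): Grip point on the clamp's vertical axis, in the red wing knob: a bar 40 mm long (this point's x), 14 mm thick (y), from 18 mm below to 12 mm above this point. The red toe below it (10 mm wide, 8 mm high, top 25 mm below this point) reaches 42 mm from the axis along -x. Home: 74 mm above the bench, x along the fixture's x.
- plunger (a joint): Lift of the spring plunger in m: 0 home, at most 0.024. The spring pulls it down, 9 N at home, 15 N at 0.016. Until lifted 14 mm a cross pin in a slot stops it turning. Let down on the collar away from the notch, it rides at 0.014; parked in the rest notch it stays at 0.010 by itself and can turn only about 4 degrees either way.
- knob (a joint): Turn of the wing knob in rad: 0 home, growing counter-clockwise from above, at most 1.62. The rest notch (4 mm deep, red floor in the brass part of the collar) is at 1.0 to 1.4 rad, different each time, not measured. Lifted, turned 0.4 rad or more and let down, the plunger rides on the collar; turned on, free to sink, it drops in by itself. Turning takes under 0.1 N m.
- card: Green circuit card, 120 (x) x 90 (y) x 5 mm, 0.1 to 0.25 kg, lying on the blue mat; origin at the centre of its underside. A dark heat sink block 24 (x) x 50 (y) mm stands at its centre from 5 to 35 mm above the underside: the grip. Other parts are at most 4 mm high and only drawn. Gold contacts along its -x edge.
- card_edge (a point): Middle of the card's gold-contact edge, on its underside, 60 mm from the card's origin along -x; card axes.
- mat: Blue mat fixed on the bench, 200 (x) x 260 (y) x 4 mm, origin at the centre of its underside.
- driver: screwdriver lying on the blue mat beside the card, about 150 mm long, its length along its x; bystander; origin at the centre of its underside
- adapter: small brass and steel coaxial adapter standing near the fixture, 22 mm across, 34 mm tall; bystander; origin at the centre of its underside
- multimeter: yellow multimeter lying flat, 160 x 80 x 35 mm; bystander; origin at the centre of its underside
- parts_bin: open blue parts bin, 100 x 130 x 50 mm; bystander; origin at the centre of its underside
Not all that is in view belongs to the job. Leave any orange look-alike of the card alone.

How it is judged (in metres and radians):
On the way:
1. the clamp is parked: the plunger has dropped into its rest notch (value of joint plunger between 0.008 and 0.012 m and value of joint knob above 0.85 rad), for 0.3 s.
At the end, for the whole second after the job is handed in: Clamp parked in its notch (lift 8 to 12 mm, turn over 0.85 rad). Card at rest in the seat: centre within 6 mm of the seat's centre in plan, 3 mm in height; contact edge over 55 mm to the keeper side and under 4 mm above the ledge; tilt under 2 degrees (all of step 1 and horizontal distance between card and seat below 0.006 m and z of card in the frame of seat between -0.003 and 0.003 m and x of card_edge in the frame of seat below -0.055 m and z of card_edge in the frame of seat below 0.004 m and angle between card's own z axis and vertical below 0.035 rad and linear speed of card below 0.02 m/s); the robot touches nothing.
It fails at once if a bystander on the bench is pushed more than 30 mm from its place (distance of any of driver, adapter, multimeter, parts_bin from where it was at the start of the episode above 0.03 m).
It also fails if it takes over 54 s, if anything falls off the work surface, if the arm or the gripper's body presses on something with over 40 N, if the wrist force passes 120 N, or if a joint passes its speed limit or range.

## Working session

There is one attempt and no reset: what is moved stays moved. The work goes in short steps, Python scripts to look and compute and a tool call to move; the robot and the scene stay as the last step left them, time stands still between calls to the robot, and variables do not carry over. Pictures are saved under pics/ and viewed, about 8 in all and at most 12, crops included, and the job is handed in when it is done.

Besides the shell and the picture viewer there is one more tool, called after "Emit:" as a command line: name --pt "numbers of a row" for each row, then --argument value for the rest. arm_command: Moves the arm, as the interface text tells. Its arguments: {"type":"object","properties":{"translation":{"type":"array","items":{"type":"array","items":{"type":"number"}}},"twist":{"type":"array","items":{"type":"number"}},"grip":{"type":"number"},"force":{"type":"number"}},"required":["translation","twist"]}

```bash
mkdir -p pics; ls; python3 - <<'E'
from cell import telemetry, optics
import cv2,numpy as np
print(telemetry.get_obs())
for n in("scene","top"):
    c=optics.read_camera(n); cv2.imwrite(f"pics/{n}0.png",c["img"]); print(n,{k:np.round(v,4).tolist() for k,v in c.items() if k!="img"})
c=optics.read_camera("wrist"); print({k:np.round(v,4).tolist() for k,v in c.items() if k!="img"})
a=cv2.imread("pics/scene0.png");b=cv2.imread("pics/top0.png")
E
```

```text
pics
{'time_s': 0.0, 'qpos': array([66.52399989, 18.43958069, -4.01543104, 83.17437151,  1.29559242,
       78.54001911, -3.26115948]), 'joint_velocities': array([ 0.02972365, -0.02155041,  0.07995394, -0.01885999, -0.07961009,
        0.00564123,  0.04191153]), 'effort': array([-1.37132411e-04, -4.91295326e+01, -4.04005805e-01, -3.12535429e+01,
       -6.38553291e-02,  4.36813734e-02,  1.99695760e-04]), 'tool_pos': array([ 0.26704263, -0.59201319,  0.22146024]), 'tool_rot': array([ 1.79993702e+02,  1.08697111e-01, -6.57154045e+01]), 'force': array([ 0.72739958, -0.52903342, -0.54957763]), 'wrist_torque': array([-0.00848455,  0.00564893,  0.01846438]), 'grip_width': 0.08683521554255406}
scene {'fx': 463.6055, 'fy': 463.6055, 'cx': 255.2054, 'cy': 195.4082, 'extrinsics': [[-0.7976, -0.5172, 0.3103, 0.8731], [0.6031, -0.6883, 0.4031, 0.5022], [0.0051, 0.5087, 0.861, 1.1562], [0.0, 0.0, 0.0, 1.0]]}
top {'fx': 378.22, 'fy': 378.22, 'cx': 257.0877, 'cy': 191.2425, 'extrinsics': [[0.0291, 0.9894, -0.1422, 0.2848], [-0.9996, 0.0294, -0.0003, 0.0131], [0.0039, 0.1421, 0.9898, 1.2727], [0.0, 0.0, 0.0, 1.0]]}
{'fx': 337.7267, 'fy': 337.7267, 'cx': 262.0721, 'cy': 191.0173, 'hand_eye': [[1.0, 0.0013, 0.001, 0.0007], [0.0015, -0.9556, -0.2947, -0.0804], [0.0005, 0.2947, -0.9556, -0.1611], [0.0, 0.0, 0.0, 1.0]]}
```

View pics/top0.png

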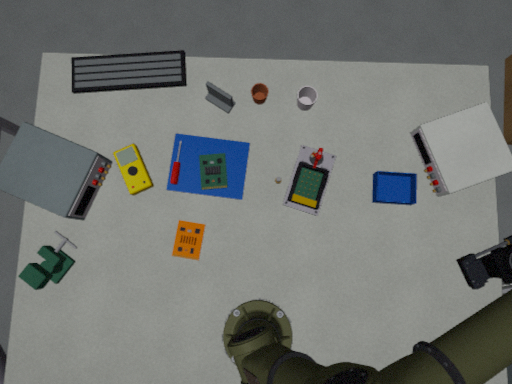

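View pics/scene0.png

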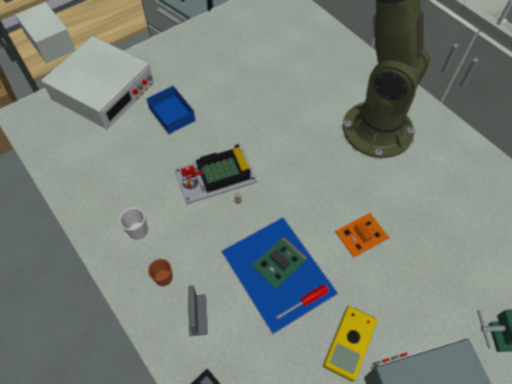

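Candidates: green card on the blue mat at top (213,171), green area in the fixture at (308,187), orange look-alike at (188,240). By the description I choose the one on the mat. The knob is red at (318,157) and the keeper yellow at (305,200). Next a close crop and a measurement.

```bash
cat > h.py <<'E'
from cell import telemetry, optics
import cv2,numpy as np
from scipy.spatial.transform import Rotation as R
def T():
    s=telemetry.get_obs(); M=np.eye(4); M[:3,:3]=R.from_euler('xyz',s['tool_rot'],degrees=True).as_matrix(); M[:3,3]=s['tool_pos']; return M,s
def cam(n):
    M,s=T(); c=optics.read_camera(n)
    c["E"]=M@c["hand_eye"] if n=="wrist" else c["extrinsics"]; return c
def ray(c,u,v):
    d=np.array([(u-c["cx"])/c["fx"],-(v-c["cy"])/c["fy"],-1.]); return c["E"][:3,3],c["E"][:3,:3]@d
def onz(c,u,v,z):
    o,d=ray(c,u,v); return o+d*(z-o[2])/d[2]
def proj(c,p):
    q=np.linalg.inv(c["E"])@np.append(p,1); return np.array([c["cx"]-c["fx"]*q[0]/q[2],c["cy"]+c["fy"]*q[1]/q[2]])
def mask(c,lo,hi):
    return cv2.inRange(cv2.cvtColor(c["img"],cv2.COLOR_BGR2HSV),np.array(lo),np.array(hi))
def blobs(m,amin=8):
    cs,_=cv2.findContours(m,cv2.RETR_EXTERNAL,cv2.CHAIN_APPROX_NONE)
    return sorted([(cv2.contourArea(k),cv2.minAreaRect(k)) for k in cs if cv2.contourArea(k)>=amin],key=lambda a:-a[0])
E
python3 - <<'E'
from h import *
t=cam("top");s=cam("scene")
def z(im,x,y,w,h,f): return cv2.resize(im[y:y+h,x:x+w],None,fx=f,fy=f,interpolation=cv2.INTER_CUBIC)
A=z(t["img"],160,130,100,75,4);B=z(t["img"],265,140,100,75,4);C=z(s["img"],215,210,100,75,4);D=z(s["img"],165,135,100,75,4)
cv2.imwrite("pics/m1.png",np.vstack([np.hstack([A,B]),np.hstack([C,D])]))
for nm,lo,hi,zz in[("yellow",(22,120,100),(35,255,255),.0525),("red",(0,150,90),(8,255,255),.086),("green",(45,60,30),(85,255,255),.01),("blue",(105,120,60),(125,255,255),.004)]:
    for a,r in blobs(mask(t,lo,hi))[:5]:
        bp=[onz(t,*p,zz)[:2].round(3).tolist() for p in cv2.boxPoints(r)]
        print(nm,a,np.round(r[0],1),np.round(r[1],1),round(r[2],1),onz(t,*r[0],zz)[:2].round(4),bp)
E
```

```text
yellow 1035.5 [132.  168.5] [46.1 23.9] 67.0 [0.5232 0.4263] [[0.577, 0.497], [0.611, 0.426], [0.47, 0.357], [0.437, 0.426]]
yellow 142.5 [303.9 200.3] [24.7  7. ] 18.4 [ 0.4349 -0.1395] [[0.436, -0.098], [0.457, -0.105], [0.434, -0.181], [0.412, -0.174]]
red 87.5 [175.  172.1] [ 5.6 20.5] 9.5 [0.5092 0.277 ] [[0.478, 0.289], [0.544, 0.283], [0.541, 0.265], [0.475, 0.272]]
red 43.0 [316.2 157.4] [ 9.4 19.8] 7.1 [ 0.5707 -0.1732] [[0.54, -0.155], [0.605, -0.162], [0.602, -0.192], [0.537, -0.184]]
red 10.0 [100.  169.3] [3.1 5. ] 33.7 [0.511  0.5167] [[0.507, 0.525], [0.521, 0.517], [0.515, 0.509], [0.502, 0.516]]
red 9.5 [ 93.8 181.8] [3.4 4.6] 14.0 [0.4701 0.5327] [[0.464, 0.539], [0.478, 0.537], [0.476, 0.526], [0.462, 0.528]]
green 741.5 [212.7 170.2] [32.2 24.9] 86.2 [0.5341 0.1662] [[0.586, 0.215], [0.594, 0.13], [0.483, 0.118], [0.475, 0.202]]
green 668.0 [ 51.7 261.8] [34.8 29.5] 38.2 [0.2127 0.6798] [[0.208, 0.754], [0.285, 0.703], [0.218, 0.606], [0.142, 0.657]]
green 603.5 [308.2 182.8] [23.5 27.9] 17.7 [ 0.5    -0.1588] [[0.465, -0.107], [0.557, -0.134], [0.535, -0.211], [0.443, -0.183]]
green 364.5 [ 33.8 276.6] [25.7 19.2] 42.0 [0.1636 0.7329] [[0.167, 0.785], [0.214, 0.749], [0.16, 0.68], [0.114, 0.717]]
blue 4134.0 [207.7 165.9] [75.9 56.8] 7.3 [0.5496 0.1848] [[0.465, 0.321], [0.662, 0.308], [0.636, 0.046], [0.439, 0.064]]
blue 1240.5 [394.  187.4] [43.8 31. ] 3.8 [ 0.494  -0.4514] [[0.444, -0.373], [0.551, -0.381], [0.545, -0.531], [0.438, -0.52]]
```

View pics/m1.png

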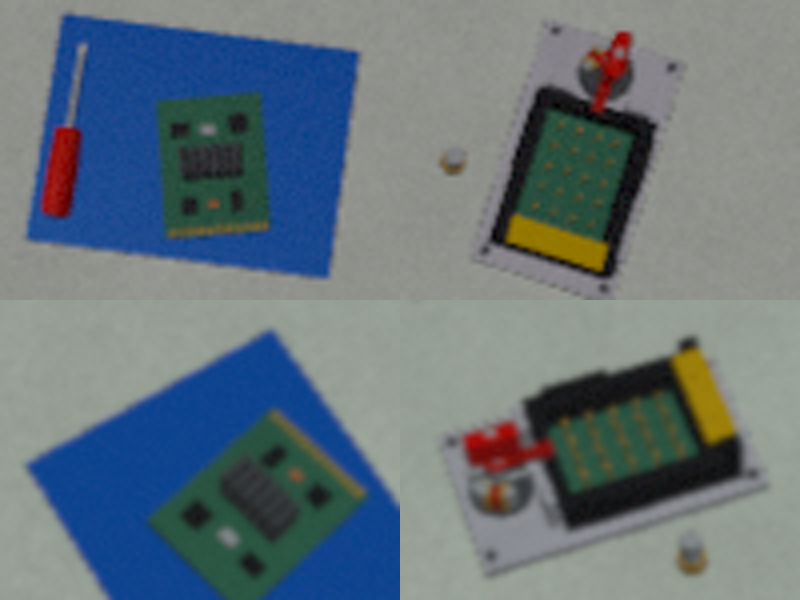

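The crop confirms it: green card on the mat, dark heat sink at its centre, gold edge towards the robot. The fixture's keeper is nearer the robot, with the clamp far from it; its yaw is about -17.5°. I'm moving over the knob with the jaws across the wing (tool yaw -107.5).

```bash
cat >> h.py <<'E'
def plan(p,yaw,n,vmax=6.2):
    M,s=T(); y0=s['tool_rot'][2]; dy=(yaw-y0+180)%360-180
    d=(np.array(p)-s['tool_pos'])*100/n; tw=-dy/n; rows=[]
    for i in range(n):
        Ri=R.from_euler('xyz',[180,0,y0+dy*i/n],degrees=True).as_matrix()
        rows.append((Ri.T@d).round(2).tolist())
    print("pos",s['tool_pos'].round(4),"yaw",y0.round(2),"rows",rows,"twist/row",round(tw,2),"step",np.linalg.norm(d).round(2))
E
python3 - <<'E'
from h import *
t=cam("top"); print(onz(t,319.3,155,.086))
plan([.575,-.18,.25],-107.5,10)
E
```

```text
[ 0.57889366 -0.18312589  0.086     ]
pos [ 0.2672 -0.5924  0.2222] yaw -65.72 rows [[-2.49, -4.5, -0.28], [-2.81, -4.31, -0.28], [-3.12, -4.09, -0.28], [-3.41, -3.85, -0.28], [-3.68, -3.59, -0.28], [-3.93, -3.32, -0.28], [-4.17, -3.02, -0.28], [-4.37, -2.71, -0.28], [-4.56, -2.38, -0.28], [-4.72, -2.04, -0.28]] twist/row 4.18 step 5.15
```

Emit:
arm_command --pt "-2.5 -4.5 -0.3" --pt "-2.8 -4.3 -0.3" --pt "-3.1 -4.1 -0.3" --pt "-3.4 -3.9 -0.3" --pt "-3.7 -3.6 -0.3" --pt "-3.9 -3.3 -0.3" --pt "-4.2 -3.0 -0.3" --pt "-4.4 -2.7 -0.3" --pt "-4.6 -2.4 -0.3" --pt "-4.7 -2.0 -0.3" --twist '[4.2,4.2,4.2,4.2,4.2,4.2,4.2,4.2,4.2,4.2]' --grip 60

```text
time_s: 1.55
tool_pos: [0.5868, -0.1776, 0.2519]
tool_rot: [-180.0, -0.2, -109.8]
force: [0.0, 0.2, 0.4]
grip_width: 0.0519
```

```bash
python3 - <<'E'
from h import *
w=cam("wrist"); cv2.imwrite("pics/w1.png",cv2.resize(w["img"],(768,576)))
plan([.579,-.183,.22],-107.5,2)
M,s=T();print(s['time_s'])
for nm,lo,hi,zz in[("yellow",(22,120,100),(35,255,255),.0545),("red",(0,150,70),(8,255,255),.086)]:
    for a,r in blobs(mask(w,lo,hi),60)[:3]:
        bp=[onz(w,*p,zz)[:2].round(4).tolist() for p in cv2.boxPoints(r)]
        print(nm,a,np.round(r[0],1),np.round(r[1],1),round(r[2],1),onz(w,*r[0],zz)[:2].round(4),bp)
E
```

```text
pos [ 0.5913 -0.1683  0.2521] yaw -109.36 rows [[0.9, 0.34, 1.61], [0.89, 0.35, 1.61]] twist/row -0.93 step 1.87
1.6
red 651.0 [267.6 172.7] [50.3 25. ] 68.7 [ 0.5838 -0.1837] [[0.6087, -0.171], [0.6093, -0.1954], [0.5581, -0.1969], [0.557, -0.1714]]
```

View pics/w1.png

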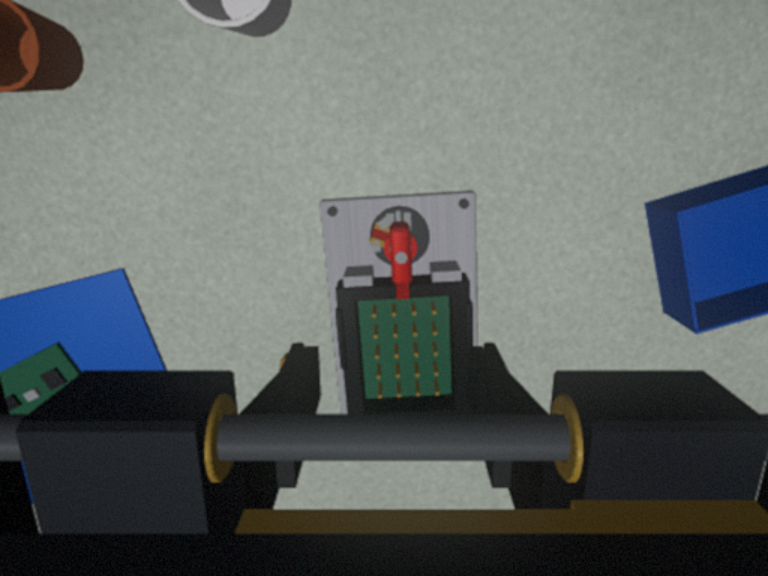

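The picture (wrist view 1) shows the fixture squarely below: knob axis dot at (400,257) in the view, collar centre at (399,237), brass part with the red notch at (381,238). The arm was still settling when it was taken, so I'll measure again at rest, without viewing.

```bash
python3 - <<'E'
from h import *
for k in range(2):
    w=cam("wrist")
    M,s=T(); print(s['time_s'],s['tool_pos'].round(4),s['tool_rot'][2].round(2))
g=cv2.cvtColor(w["img"],cv2.COLOR_BGR2HSV)
print("tcp px",proj(w,M[:3,3]))
m=mask(w,(0,150,60),(8,255,255));
for a,r in blobs(m,60)[:2]: print("red",a,np.round(r[0],1),np.round(r[1],1),r[2])
# dot: low-sat bright inside red hull
r0=blobs(m,60)[0][1];hull=np.zeros(m.shape,np.uint8);cv2.fillPoly(hull,[cv2.boxPoints(r0).astype(np.int32)],255)
ys,xs=np.where((hull>0)&(g[...,1]<60)&(g[...,2]>100)); print("dot",xs.mean(),ys.mean(),len(xs),onz(w,xs.mean(),ys.mean(),.086))
print(list(zip(xs,ys))[:60])
# pogo field: green
for a,r in blobs(mask(w,(45,60,20),(85,255,255)),300)[:3]:
    print("green",a,np.round(r[0],1),np.round(r[1],1),r[2],[onz(w,*p,.03)[:2].round(4).tolist() for p in cv2.boxPoints(r)])
# plate
pl=((g[...,1]<40)&(g[...,2]>105)).astype(np.uint8)*255
cv2.imwrite("pics/w2.png",w["img"])
E
```

```text
1.65 [ 0.5895 -0.1707  0.2519] -109.09
1.7 [ 0.5876 -0.1747  0.2517] -109.26
tcp px [268.77347384 248.52548501]
red 653.5 [275.2 172.7] [51.4 25.3] 69.90476989746094
dot 274.72265625 169.453125 256 [ 0.58784536 -0.18383448  0.086     ]
[(np.int64(277), np.int64(144)), (np.int64(278), np.int64(144)), (np.int64(274), np.int64(145)), (np.int64(277), np.int64(145)), (np.int64(278), np.int64(145)), (np.int64(271), np.int64(146)), (np.int64(272), np.int64(146)), (np.int64(273), np.int64(146)), (np.int64(274), np.int64(146)), (np.int64(277), np.int64(146)), (np.int64(278), np.int64(146)), (np.int64(279), np.int64(146)), (np.int64(268), np.int64(147)), (np.int64(269), np.int64(147)), (np.int64(270), np.int64(147)), (np.int64(272), np.int64(147)), (np.int64(273), np.int64(147)), (np.int64(274), np.int64(147)), (np.int64(277), np.int64(147)), (np.int64(278), np.int64(147)), (np.int64(279), np.int64(147)), (np.int64(265), np.int64(148)), (np.int64(266), np.int64(148)), (np.int64(267), np.int64(148)), (np.int64(268), np.int64(148)), (np.int64(269), np.int64(148)), (np.int64(270), np.int64(148)),
[... 618 characters left out ...]
(261), np.int64(151)), (np.int64(262), np.int64(151)), (np.int64(263), np.int64(151)), (np.int64(264), np.int64(151)), (np.int64(267), np.int64(151)), (np.int64(254), np.int64(152)), (np.int64(261), np.int64(152)), (np.int64(262), np.int64(152)), (np.int64(263), np.int64(152)), (np.int64(254), np.int64(153)), (np.int64(258), np.int64(160)), (np.int64(259), np.int64(160)), (np.int64(257), np.int64(161)), (np.int64(258), np.int64(161))]
green 3725.0 [276.5 232.4] [67.7 61.2] 87.1375961303711 [[0.5508, -0.1348], [0.5306, -0.2051], [0.4426, -0.1827], [0.4639, -0.1077]]
green 1438.0 [ 27.9 252.8] [33.5 59.9] 63.43495178222656 [[0.5905, 0.1865], [0.6005, 0.1043], [0.5582, 0.107], [0.5467, 0.1918]]
```

```bash
python3 - <<'E'
from h import *
plan([.583,-.183,.15],-106.5,3)
E
```

```text
pos [ 0.5876 -0.1747  0.2517] yaw -109.26 rows [[0.31, 0.05, 3.39], [0.31, 0.06, 3.39], [0.31, 0.06, 3.39]] twist/row -0.92 step 3.4
```

Emit:
arm_command --pt "0.3 0.05 3.4" --pt "0.3 0.05 3.4" --pt "0.3 0.05 3.4" --pt "0 0 0" --pt "0 0 0" --twist '[-0.9,-0.9,-0.9,0,0]'

```text
time_s: 2.33
tool_pos: [0.5816, -0.1898, 0.149]
tool_rot: [-179.9, -0.3, -106.8]
force: [0.5, 0.0, 0.6]
grip_width: 0.0526
```

```bash
python3 - <<'E'
from h import *
w=cam("wrist");M,s=T(); print(s['time_s'],s['tool_pos'].round(4),s['tool_rot'].round(2))
print("tcp px",proj(w,M[:3,3]))
m=mask(w,(0,150,60),(8,255,255))
for a,r in blobs(m,60)[:2]: print("red",a,np.round(r[0],1),np.round(r[1],1),r[2])
x,y=map(int,blobs(m,60)[0][1][0]); x0,y0=max(0,x-80),max(0,y-70)
print(x0,y0); cv2.imwrite("pics/w3.png",cv2.resize(w["img"][y0:y0+150,x0:x0+160],None,fx=4,fy=4,interpolation=cv2.INTER_CUBIC))
E
```

```text
2.375 [ 0.5814 -0.1898  0.1489] [-179.87   -0.29 -106.8 ]
tcp px [260.65970228 248.09695247]
red 1195.0 [252.7 201.2] [69.1 33.7] 73.0724868774414
172 131
```

View pics/w3.png

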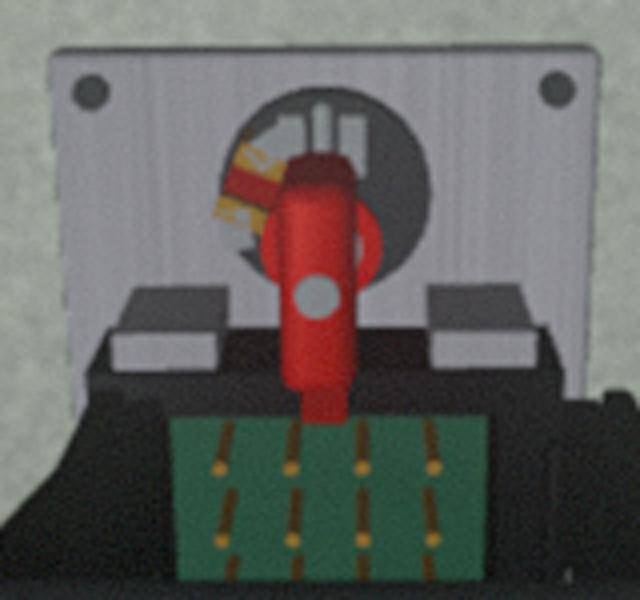

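The crop shows the wing aligned with the image, axis dot at (317,297) in the crop, i.e. px (251.3,205.3), and the notch's red floor at crop (250,187), roughly 1.2 rad from the pin at (322,125).

```bash
python3 - <<'E'
from h import *
w=cam("wrist")
for z in(.086,.088): print(onz(w,251.3,205.3,z))
# plate screw holes & edge for yaw, z=.012
a=onz(w,172+92/4,131+92/4,.012);b=onz(w,172+557/4,131+89/4,.012);print(a,b,np.degrees(np.arctan2(*(a-b)[[1,0]]))-90, (a+b)/2)
p=onz(w,251.3,205.3,.086)
plan([p[0],p[1],.1],-106.8,2)
E
```

```text
[ 0.58474067 -0.18408148  0.086     ]
[ 0.58539964 -0.18434208  0.088     ]
[ 0.62132224 -0.14091299  0.012     ] [ 0.59173277 -0.2404075   0.012     ] -16.56237095620901 [ 0.6065275  -0.19066024  0.012     ]
pos [ 0.5817 -0.1896  0.1491] yaw -106.78 rows [[-0.31, -0.07, 2.46], [-0.31, -0.07, 2.46]] twist/row 0.01 step 2.48
```

Emit:
arm_command --pt "-0.6 -0.15 3.0" --pt "0 0 3.0" --pt "0 0 2.0" --pt "0 0 0.8" --pt "0 0 0" --twist '[-0.2,0,0,0,0]'

```text
time_s: 3.05
tool_pos: [0.5907, -0.1862, 0.0662]
tool_rot: [-179.1, -0.3, -106.6]
force: [-0.1, -0.2, 0.1]
grip_width: 0.0521
```

```bash
python3 - <<'E'
from h import *
plan([.585,-.184,.059],-106.6,1)
E
```

```text
pos [ 0.5907 -0.1862  0.0662] yaw -106.6 rows [[-0.05, 0.6, 0.72]] twist/row 0.0 step 0.94
```

Emit:
arm_command --pt "0 0.6 0.7" --pt "0 0 0" --pt "0 0 0" --twist '[0,0,0]'

```text
time_s: 3.42
tool_pos: [0.586, -0.185, 0.061]
tool_rot: [-178.9, -0.3, -106.6]
force: [0.1, 0.0, 0.1]
grip_width: 0.0522
```

Emit:
arm_command --pt "0 0 0" --pt "0 0 0" --pt "0 0 0" --pt "0 0 0" --twist '[0,0,0,0]' --grip 0 --force 40

```text
time_s: 3.92
tool_pos: [0.5865, -0.1851, 0.0617]
tool_rot: [-178.8, -0.3, -106.6]
force: [0.2, -0.6, 0.6]
grip_width: 0.0203
```

Emit:
arm_command --pt "0 0 0" --pt "0 0 0" --pt "0 0 0" --twist '[0,0,0]'

```text
time_s: 4.3
tool_pos: [0.587, -0.1835, 0.0618]
tool_rot: [-178.8, -0.2, -106.5]
force: [0.4, 0.9, 0.6]
grip_width: 0.0136
```

Emit:
arm_command --pt "0 0 -0.6" --pt "0 0 -0.6" --pt "0 0 -0.6" --pt "0 0 -0.3" --twist '[0,0,0,0]'

```text
time_s: 4.8
tool_pos: [0.5866, -0.1835, 0.0772]
tool_rot: [-178.8, -0.1, -106.6]
force: [6.7, -0.5, -15.7]
grip_width: 0.0135
```

Emit:
arm_command --pt "0 0 -0.4" --pt "0 0 -0.1" --pt "0 0 -0.05" --pt "0 0 -0.05" --pt "0 0 -0.05" --twist '[0,-7,-8,-8,-8]'

```text
time_s: 5.42
tool_pos: [0.5868, -0.1827, 0.0755]
tool_rot: [-179.0, -0.5, -74.6]
force: [3.9, -0.1, -8.1]
grip_width: 0.0137
```

Emit:
arm_command --pt "0 0 0.1" --pt "0 0 0.1" --pt "0 0 0.1" --pt "0 0 0.1" --pt "0 0 0.1" --pt "0 0 0.1" --twist '[-5,-5,-5,-4,-4,-3]'

```text
time_s: 6.18
tool_pos: [0.5865, -0.1819, 0.0739]
tool_rot: [-179.3, -0.8, -47.9]
force: [3.4, -0.2, -4.3]
grip_width: 0.0139
```

Emit:
arm_command --pt "0 0 0.15" --pt "0 0 0.15" --pt "0 0 0.15" --pt "0 0 0.15" --twist '[-3,-3,-3,-3]'

```text
time_s: 6.68
tool_pos: [0.5865, -0.1819, 0.0713]
tool_rot: [-179.4, -0.9, -35.6]
force: [-1.9, 2.1, 3.0]
grip_width: 0.014
```

Emit:
arm_command --pt "0 0 0.1" --pt "0 0 0.1" --twist '[-4,-4]'

```text
time_s: 6.92
tool_pos: [0.5874, -0.1824, 0.0714]
tool_rot: [-179.5, -1.0, -27.7]
force: [1.1, -0.4, -1.8]
grip_width: 0.0144
```

```bash
python3 - <<'E'
from h import *
M,s=T();print(s['tool_pos'],s['tool_rot'],s['force'],s['wrist_torque'],s['grip_width'])
E
```

```text
[ 0.58739588 -0.18243711  0.07141999] [-179.46020275   -1.01180753  -27.68873047] [ 1.14043397 -0.35927165 -1.8330977 ] [ 0.37066417 -0.00154865 -0.82088876] 0.01439666493468052
```

Moment of 0.8 N·m at 79° and lift of about 10 mm: the pin is blocked in the notch. I'll ease back, open and look.

Emit:
arm_command --pt "0 0 0" --pt "0 0 0" --twist '[5,0]'

```text
time_s: 7.18
tool_pos: [0.5865, -0.1822, 0.0715]
tool_rot: [-179.3, -0.8, -32.9]
force: [3.4, 0.1, -5.3]
grip_width: 0.014
```

Emit:
arm_command --pt "0 0 0" --pt "0 0 0" --pt "0 0 0" --pt "0 0 -3" --pt "0 0 -4" --pt "0 0 -3" --pt "0 0 0" --twist '[0,0,0,0,0,0,0]' --grip 50

```text
time_s: 8.05
tool_pos: [0.5842, -0.1844, 0.1766]
tool_rot: [-179.6, -0.9, -32.6]
force: [0.1, -0.4, -0.9]
grip_width: 0.0434
```

```bash
python3 - <<'E'
from h import *
w=cam("wrist");M,s=T();print(s['time_s'],s['tool_pos'],s['tool_rot'])
cv2.imwrite("pics/w4.png",w["img"])
t=cam("top"); cv2.imwrite("pics/t4.png",t["img"])
E
```

```text
8.1 [ 0.58327533 -0.18422786  0.1749491 ] [-179.60967158   -0.76967262  -32.64947434]
```

View pics/w4.png

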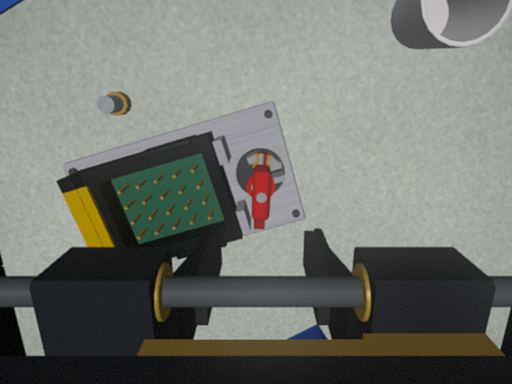

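Wrist view 2: the knob is turned about 75° at (262,195) and stays there, and the seat is clear. The clamp is parked. On to the card.

```bash
python3 - <<'E'
from h import *
plan([.51,.164,.2],-83.5,8)
E
```

```text
pos [ 0.5824 -0.184   0.1735] yaw -32.65 rows [[-3.11, -3.17, -0.33], [-3.44, -2.81, -0.33], [-3.73, -2.41, -0.33], [-3.98, -1.98, -0.33], [-4.17, -1.53, -0.33], [-4.31, -1.06, -0.33], [-4.41, -0.58, -0.33], [-4.44, -0.09, -0.33]] twist/row 6.36 step 4.46
```

Emit:
arm_command --pt "-3.1 -3.2 -0.3" --pt "-3.4 -2.8 -0.3" --pt "-3.7 -2.4 -0.3" --pt "-4.0 -2.0 -0.3" --pt "-4.2 -1.5 -0.3" --pt "-4.3 -1.1 -0.3" --pt "-4.4 -0.6 -0.3" --pt "-4.4 -0.1 -0.3" --pt "0 0 0" --pt "0 0 0" --twist '[6.4,6.4,6.4,6.4,6.4,6.4,6.4,6.4,0,0]' --grip 85

```text
time_s: 9.4
tool_pos: [0.505, 0.1716, 0.1809]
tool_rot: [179.2, 0.0, -85.6]
force: [-0.3, -0.5, -0.1]
grip_width: 0.0739
```

```bash
python3 - <<'E'
from h import *
for i in range(2): w=cam("wrist");M,s=T();print(s['time_s'],s['tool_pos'],s['tool_rot'],s['grip_width'])
cv2.imwrite("pics/w5.png",cv2.resize(w["img"],(768,576),interpolation=cv2.INTER_CUBIC)); np.save("E5.npy",w["E"])
for a,r in blobs(mask(w,(45,60,20),(85,255,255)),300)[:2]:
    print("green",a,np.round(r[0],1),np.round(r[1],1),r[2],[onz(w,*p,.009)[:2].round(4).tolist() for p in cv2.boxPoints(r)])
E
```

```text
9.45 [0.50484641 0.17194976 0.18093362] [ 1.79216904e+02  6.32939325e-02 -8.56235243e+01] 0.07391745766692924
9.5 [0.50523667 0.17156251 0.18126869] [ 1.79254933e+02  6.04125173e-02 -8.56814970e+01] 0.07430879323580032
green 10039.5 [269.6 138.8] [119.5  93.2] 87.85240936279297 [[0.5855, 0.2162], [0.595, 0.1298], [0.4786, 0.1108], [0.4675, 0.2071]]
```

View pics/w5.png

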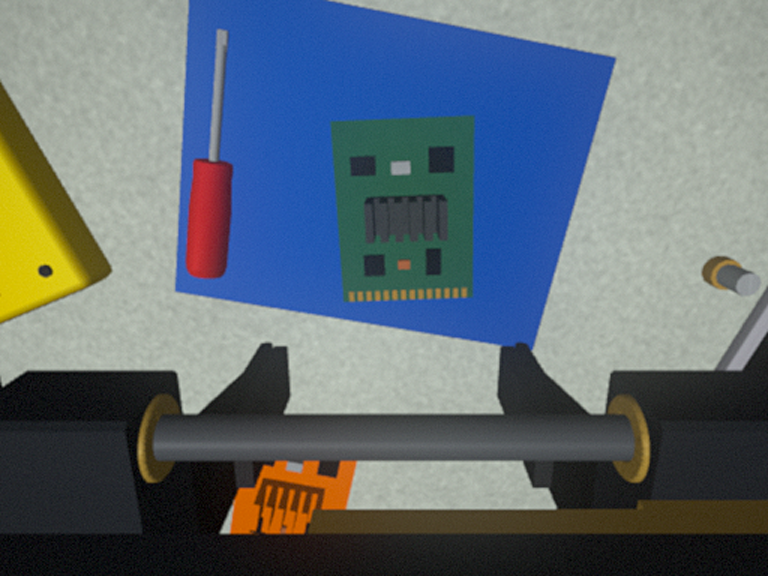

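Wrist view 3: card corners at about (332,122), (473,117), (473,299), (345,301), heat sink centred near (406,218), driver clear on the left.

```bash
python3 - <<'E'
from h import *
w=cam("wrist");M,s=T();print(s['tool_pos'],s['tool_rot'])
pts=np.array([[332,122],[473,117],[473,299],[345,301]])/1.5
P=np.array([onz(w,*p,.009)[:2] for p in pts]);print(P.round(4))
print([np.linalg.norm(P[i]-P[(i+1)%4]).round(4) for i in range(4)])
c=P.mean(0);x=(P[0]+P[1]-P[2]-P[3]);yaw=np.degrees(np.arctan2(x[1],x[0]));y=(P[0]+P[3]-P[1]-P[2]);print(c,yaw,np.degrees(np.arctan2(y[1],y[0]))-90)
# heatsink top z=.039, corners
H=np.array([[364,199],[448,196],[448,208],[364,212]])/1.5
print([onz(w,*p,.039)[:2].round(4) for p in H])
E
```

```text
[0.5055733  0.17125037 0.18155756] [ 1.79288023e+02  5.39498044e-02 -8.57257247e+01]
[[0.5856 0.2153]
 [0.595  0.1279]
 [0.4759 0.1133]
 [0.4678 0.2019]]
[np.float64(0.0879), np.float64(0.12), np.float64(0.089), np.float64(0.1185)]
[0.53109446 0.16459745] 6.747432083366711 5.684049751978833
[array([0.5437, 0.1912]), array([0.5492, 0.1417]), array([0.5421, 0.1409]), array([0.536 , 0.1908])]
```

```bash
python3 - <<'E'
from h import *
plan([.542,.166,.06],-83.8,3)
E
```

```text
pos [0.5056 0.1713 0.1816] yaw -85.73 rows [[0.27, -1.2, 4.05], [0.28, -1.19, 4.05], [0.29, -1.19, 4.05]] twist/row -0.64 step 4.23
```

Emit:
arm_command --pt "0.3 -1.2 4.0" --pt "0.3 -1.2 4.0" --pt "0.3 -1.2 4.0" --pt "0 0 0" --pt "0 0 0" --twist '[-0.6,-0.6,-0.6,0,0]'

```text
time_s: 10.18
tool_pos: [0.5452, 0.1589, 0.0595]
tool_rot: [179.5, -0.0, -84.4]
force: [0.1, -0.0, 0.8]
grip_width: 0.0743
```

```bash
python3 - <<'E'
from h import *
plan([.542,.166,.015],-83.8,2)
E
```

```text
pos [0.5452 0.1589 0.0595] yaw -84.4 rows [[-0.37, 0.12, 2.23], [-0.37, 0.12, 2.23]] twist/row -0.3 step 2.26
```

Emit:
arm_command --pt "-0.4 0.1 2.2" --pt "-0.4 0.1 2.2" --pt "0 0 0" --twist '[-0.3,-0.3,0]'

```text
time_s: 10.55
tool_pos: [0.5456, 0.1669, 0.021]
tool_rot: [-180.0, -0.1, -83.9]
force: [-0.2, -0.9, 0.1]
grip_width: 0.0738
```

```bash
python3 - <<'E'
from h import *
plan([.542,.166,.014],-83.8,1)
E
```

```text
pos [0.5456 0.1669 0.021 ] yaw -83.9 rows [[0.05, 0.36, 0.7]] twist/row -0.1 step 0.79
```

Emit:
arm_command --pt "0 0.4 0.7" --pt "0 0 0" --pt "0 0 0" --pt "0 0 0" --pt "0 0 0" --twist '[0,0,0,0,0]' --grip 0 --force 8

```text
time_s: 11.18
tool_pos: [0.544, 0.1665, 0.018]
tool_rot: [-179.6, -0.1, -84.0]
force: [0.4, 0.6, -1.1]
grip_width: 0.05
```

Emit:
arm_command --pt "0 0 -1.0" --pt "0 0 -2.0" --pt "0 0 -2.5" --pt "0 0 -2.5" --pt "0 0 -1.5" --pt "0 0 0" --twist '[0,0,0,0,0,0]'

```text
time_s: 11.92
tool_pos: [0.5442, 0.1673, 0.1212]
tool_rot: [-179.4, -0.1, -83.9]
force: [-0.6, 0.1, -1.9]
grip_width: 0.0498
```

```bash
cat > tilt.py <<'E'
from h import *
def tilt():
    w=cam("wrist");M,s=T()
    cs,_=cv2.findContours(mask(w,(45,60,20),(85,255,255)),cv2.RETR_EXTERNAL,cv2.CHAIN_APPROX_NONE)
    k=max(cs,key=cv2.contourArea); r=cv2.boundingRect(k)
    # far edge: top row of the contour; rays meeting the plane y(tool)=const; solve tilt from width: 90 mm wide
    pts=k[:,0,:]; top=pts[pts[:,1]<=pts[:,1].min()+3]
    wpx=np.ptp(pts[pts[:,1]<=pts[:,1].min()+12][:,0]); u=(r[0]+r[0]+r[2])/2; v=pts[:,1].min()
    dist=.09*w["fx"]/wpx  # depth along camera axis
    d=np.array([(u-w["cx"])/w["fx"],-(v-w["cy"])/w["fy"],-1.])*dist
    q=w["hand_eye"]@np.append(d,1)
    print("t",s['time_s'],"box",r,"wpx",wpx,"far edge in tool",q[:3].round(4),"F",s['force'].round(2),"pos",s['tool_pos'].round(4),s['tool_rot'].round(2))
    return w,q
E
python3 - <<'E'
from tilt import *
w,q=tilt(); cv2.imwrite("pics/w6.png",w["img"])
E
```

```text
t 11.975 box (175, 155, 174, 99) wpx 173 far edge in tool [ 0.0007 -0.0468  0.0123] F [ 0.32 -0.17 -1.54] pos [0.5437 0.1671 0.1203] [-1.7948e+02 -7.0000e-02 -8.3910e+01]
```

View pics/w6.png

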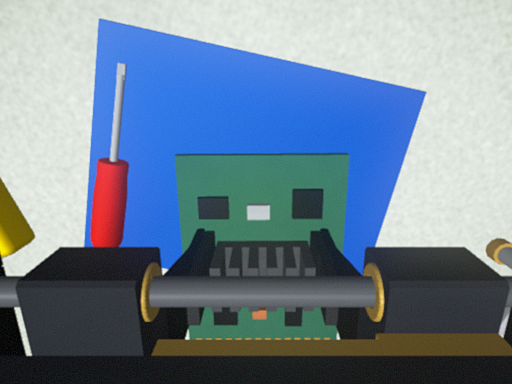

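Wrist view 4: card held level, far edge at row 155, about 0.17 kg. I'll lower it closer to the mat and relax the grip so that it droops contact edge first about the pads.

Emit:
arm_command --pt "0 0 2.5" --pt "0 0 2.5" --pt "0 0 0" --pt "0 0 0" --twist '[0,0,0,0]' --force 4

```text
time_s: 12.48
tool_pos: [0.5424, 0.1665, 0.0671]
tool_rot: [-179.7, -0.1, -83.9]
force: [-0.5, -0.3, -1.6]
grip_width: 0.0501
```

```bash
cat >> tilt.py <<'E'
def ang():
    w,q=tilt(); cs,_=cv2.findContours(mask(w,(45,60,20),(85,255,255)),cv2.RETR_EXTERNAL,cv2.CHAIN_APPROX_NONE)
    k=max(cs,key=cv2.contourArea)[:,0,:]; v=k[:,1].min()
    H=np.linalg.inv(w["hand_eye"]); best=[]
    for a in np.arange(-10,45,.5):
        c,s_=np.cos(np.radians(a)),np.sin(np.radians(a)); y,z=-.053,.019
        p=H@np.array([0,.005+y*c+z*s_*-1*0+ z*s_, -.010+z*c+y*s_,1]); best.append((abs(w["cy"]+w["fy"]*p[1]/p[2]-v),a))
    print("tilt by row",min(best)); return w
E
python3 -c "
from tilt import *
ang()"
```

```text
t 12.525 box (175, 155, 174, 98) wpx 173 far edge in tool [ 0.0007 -0.0468  0.0123] F [-0.69 -0.2  -1.43] pos [0.5423 0.1663 0.067 ] [-1.7973e+02 -1.0000e-01 -8.3910e+01]
tilt by row (np.float64(0.08401989884441718), np.float64(1.0))
```

Even at 4 N the card doesn't droop. Pressing its far edge on the lugs can give the tilt instead. Contact edge down on the ledge just in front of the keeper and far edge on the lugs leaves it about 9 mm high under the 10.5 mm keeper. It can then slide home and drop behind the lugs. I'm refining the seat from the lug corners in the earlier close crop.

```bash
python3 - <<'E'
from h import *
w=cam("wrist")
M=np.eye(4);M[:3,:3]=R.from_euler('xyz',[-179.87,-.29,-106.8],degrees=True).as_matrix();M[:3,3]=[.5814,-.1898,.1489]
w["E"]=M@w["hand_eye"]
f=lambda X,Y,z: onz(w,172+X/4,131+Y/4,z)[:2]
L=[f(110,332,.044),f(218,332,.044),f(430,330,.044),f(538,330,.044)];B=[f(112,370,.04),f(538,367,.04)]
print(np.round(L,4),np.round(B,4))
a=np.radians(-16.6);ex=np.array([np.cos(a),np.sin(a)]);mid=(L[0]+L[3]+L[1]+L[2])/4
print("yaw",np.degrees(np.arctan2(*(L[0]-L[3])[::-1]))-90,"seat from lugs",mid-.063*ex,(B[0]+B[1])/2-.063*ex,"lug width",np.linalg.norm(L[0]-L[3]))
print("lug back top",(f(135,288,.044)+f(520,288,.044))/2,"seat from axis",np.array([.5858,-.1835])-.094*ex)
plan([.521,-.1645,.125],-106.6,8)
E
```

```text
[[ 0.576  -0.1344]
 [ 0.5693 -0.1561]
 [ 0.5567 -0.1989]
 [ 0.5501 -0.2206]] [[ 0.5664 -0.1306]
 [ 0.5402 -0.2186]]
yaw -16.70085465945766 seat from lugs [ 0.50265801 -0.15949835] [ 0.49292867 -0.15660519] lug width 0.09002895426763087
lug back top [ 0.57194503 -0.18105686] seat from axis [ 0.49571768 -0.15664529]
pos [0.5426 0.1663 0.0673] yaw -83.92 rows [[4.08, 0.71, -0.72], [4.11, 0.5, -0.72], [4.13, 0.3, -0.72], [4.14, 0.09, -0.72], [4.14, -0.11, -0.72], [4.13, -0.32, -0.72], [4.11, -0.52, -0.72], [4.08, -0.72, -0.72]] twist/row 2.84 step 4.21
```

Emit:
arm_command --pt "4.1 0.7 -0.9" --pt "4.1 0.5 -0.9" --pt "4.1 0.3 -0.9" --pt "4.1 0.1 -0.9" --pt "4.1 -0.1 -0.7" --pt "4.1 -0.3 -0.6" --pt "4.1 -0.5 -0.6" --pt "4.1 -0.7 -0.6" --pt "0 0 0" --pt "0 0 0" --twist '[2.8,2.8,2.8,2.8,2.8,2.8,2.8,2.8,0,0]' --force 12

```text
time_s: 13.82
tool_pos: [0.5245, -0.1713, 0.1402]
tool_rot: [-178.7, 0.2, -106.8]
force: [0.1, -0.5, -1.1]
grip_width: 0.0498
```

```bash
python3 - <<'E'
from tilt import *
ang()
plan([.519,-.1637,.085],-106.6,2)
E
```

```text
t 13.875 box (175, 154, 174, 100) wpx 173 far edge in tool [ 0.0009 -0.0476  0.0125] F [-0.16  0.56 -1.3 ] pos [ 0.5244 -0.1718  0.1402] [-1.7866e+02  1.3000e-01 -1.0681e+02]
tilt by row (np.float64(0.07278283729215218), np.float64(-0.5))
pos [ 0.5244 -0.1718  0.1402] yaw -106.81 rows [[-0.31, 0.38, 2.76], [-0.31, 0.38, 2.76]] twist/row -0.1 step 2.8
```

Emit:
arm_command --pt "-0.3 0.4 2.8" --pt "-0.3 0.4 2.6" --pt "0 0 0" --pt "0 0 0" --twist '[0,0,0,0]'

```text
time_s: 14.38
tool_pos: [0.5221, -0.159, 0.087]
tool_rot: [-178.5, 0.2, -106.3]
force: [0.3, -0.0, -2.2]
grip_width: 0.0498
```

```bash
python3 - <<'E'
from tilt import *
w=ang()
plan([.519,-.1637,.06],-106.6,2)
t=cam("top");s=cam("scene")
def z(im,x,y,w,h,f): return cv2.resize(im[y:y+h,x:x+w],None,fx=f,fy=f,interpolation=cv2.INTER_CUBIC)
cv2.imwrite("pics/m7.png",np.hstack([z(w["img"],150,100,200,150,2),z(s["img"],165,130,100,75,4)]))
E
```

```text
t 14.425 box (175, 154, 174, 100) wpx 173 far edge in tool [ 0.0009 -0.0476  0.0125] F [-0.89 -0.33 -1.37] pos [ 0.522 -0.159  0.087] [-178.48    0.18 -106.32]
tilt by row (np.float64(0.0495877957492894), np.float64(-0.5))
pos [ 0.522 -0.159  0.087] yaw -106.32 rows [[0.27, 0.08, 1.35], [0.27, 0.08, 1.35]] twist/row 0.14 step 1.38
```

View pics/m7.png

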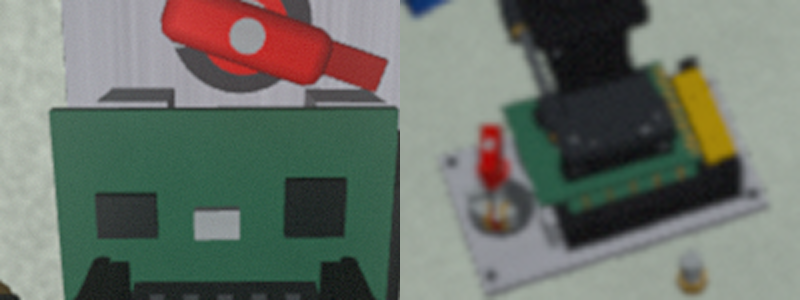

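Picture 8: card level over the seat, contact edge just short of the yellow bar, lugs visible at crop (135,97) and (345,97), parked knob dot at (247,36). I'm checking the card's position against the lugs and knob from this same view.

```bash
python3 - <<'E'
from h import *
w=cam("wrist");M,s=T();print(s['tool_pos'],s['tool_rot'])
f=lambda X,Y,z: onz(w,150+X/2,100+Y/2,z)[:2]
a=np.radians(-16.6);ex=np.array([np.cos(a),np.sin(a)]);ey=np.array([-ex[1],ex[0]])
S=np.array([.495,-.1566])
def fx(n,p): print(n,np.round(p,4),"fix",((p-S)@ex).round(4),((p-S)@ey).round(4))
fx("dot",f(247,36,.097)); l=f(50,110,.078);r=f(398,108,.078); fx("card L",l);fx("card R",r);print("yaw",np.degrees(np.arctan2(*(l-r)[::-1]))-90,np.linalg.norm(l-r))
for X in(113,173,311,385): fx("lugback",f(X,90,.044))
E
```

```text
[ 0.52185905 -0.15990633  0.08699522] [-1.78456665e+02  1.56078851e-01 -1.06404153e+02]
dot [ 0.585  -0.1845] fix 0.0943 -0.0011
card L [ 0.5802 -0.131 ] fix 0.0744 0.0489
card R [ 0.5554 -0.217 ] fix 0.0751 -0.0406
yaw -16.104724491725563 0.08946877468320316
lugback [ 0.5776 -0.1415] fix 0.0748 0.0381
lugback [ 0.5724 -0.1591] fix 0.0749 0.0198
lugback [ 0.5605 -0.1995] fix 0.075 -0.0224
lugback [ 0.5541 -0.2211] fix 0.0751 -0.045
```

Emit:
arm_command --pt "0.5 0.3 0.3" --pt "0 0 1.0" --pt "0 0 1.0" --pt "0 0 0" --twist '[0.3,0,0,0]' --force 8

```text
time_s: 15.08
tool_pos: [0.5179, -0.1651, 0.0628]
tool_rot: [-178.4, 0.1, -106.8]
force: [0.2, -0.4, -0.8]
grip_width: 0.0496
```

```bash
cat > fixp.py <<'E'
from h import *
a=np.radians(-16.6);ex=np.array([np.cos(a),np.sin(a)]);ey=np.array([-ex[1],ex[0]]);S=np.array([.4947,-.1577])
def st():
    M,s=T(); d=s['tool_pos'][:2]-S; p=[d@ex,d@ey]
    print("t",s['time_s'],"tool fix",np.round(p,4),"card centre est",np.round([p[0]-.0132,p[1]+.0004],4),"z",s['tool_pos'][2].round(4),"rot",s['tool_rot'].round(1),"F",s['force'].round(1),"tq",s['wrist_torque'].round(2),s['grip_width'].round(4))
E
python3 -c "
from fixp import *
st()"
```

```text
Traceback (most recent call last):
  File "fixp.py", line 5, in st
    print("t",s['time_s'],"tool fix",np.round(p,4),"card centre est",np.round([p[0]-.0132,p[1]+.0004],4),"z",s['tool_pos'][2].round(4),"rot",s['tool_rot'].round(1),"F",s['force'].round(1),"tq",s['wrist_torque'].round(2),s['grip_width'].round(4))
                                                                                                                                                                                                                            ^^^^^^^^^^^^^^^^^^^^^
AttributeError: 'float' object has no attribute 'round'
```

Emit:
arm_command --pt "-0.05 0.1 0.3" --pt "0 0 0.3" --pt "0 0 0.3" --twist '[0,0,0]' --force 6

```text
time_s: 15.45
tool_pos: [0.5182, -0.1643, 0.0546]
tool_rot: [-178.3, 0.1, -106.8]
force: [-1.9, 0.5, 8.4]
grip_width: 0.0501
```

```bash
sed -i "s/,s\['grip_width'\].round(4)//" fixp.py; python3 -c "
from fixp import *
st()
from tilt import *
ang()"
```

```text
t 15.45 tool fix [0.0244 0.0004] card centre est [0.0112 0.0008] z 0.0546 rot [-1.783e+02  1.000e-01 -1.068e+02] F [-1.9  0.5  8.4] tq [ 0.12  0.57 -0.01]
t 15.5 box (174, 156, 176, 100) wpx 175 far edge in tool [ 0.0009 -0.047   0.0102] F [-1.14 -0.27  3.66] pos [ 0.5183 -0.1644  0.0544] [-1.7833e+02  1.3000e-01 -1.0677e+02]
tilt by row (np.float64(0.08146267331289891), np.float64(1.5))
```

Emit:
arm_command --pt "0 0.4 0" --pt "0 0.4 0" --pt "0 0.3 0" --twist '[0,0,0]'

```text
time_s: 15.88
tool_pos: [0.508, -0.1611, 0.0545]
tool_rot: [-178.2, 0.1, -106.8]
force: [0.4, -0.5, -0.6]
grip_width: 0.0495
```

```bash
python3 -c "
from fixp import *
st()
from tilt import *
ang()"
```

```text
t 15.875 tool fix [0.0137 0.0006] card centre est [0.0005 0.001 ] z 0.0545 rot [-1.782e+02  1.000e-01 -1.068e+02] F [ 0.4 -0.5 -0.6] tq [ 0.02 -0.01 -0.01]
t 15.925 box (174, 155, 177, 100) wpx 176 far edge in tool [ 0.0011 -0.0477  0.0094] F [-0.52 -0.23 -0.38] pos [ 0.5075 -0.1609  0.0544] [-1.7827e+02  1.2000e-01 -1.0675e+02]
tilt by row (np.float64(0.044673125010774584), np.float64(0.5))
```

Emit:
arm_command --pt "0 0.1 0.2" --pt "0 0 0.2" --pt "0 0 0" --twist '[0,0,0]'

```text
time_s: 16.3
tool_pos: [0.507, -0.1608, 0.0512]
tool_rot: [-178.2, 0.1, -106.8]
force: [0.3, 0.1, -1.8]
grip_width: 0.0498
```

```bash
python3 - <<'E'
from fixp import *
st()
from tilt import *
w=ang(); s=cam("scene")
def z(im,x,y,w,h,f): return cv2.resize(im[y:y+h,x:x+w],None,fx=f,fy=f,interpolation=cv2.INTER_CUBIC)
cv2.imwrite("pics/m9.png",np.hstack([z(w["img"],150,100,200,150,2),z(s["img"],165,130,100,75,4)]))
E
```

```text
t 16.3 tool fix [0.0127 0.0005] card centre est [-0.0005  0.0009] z 0.0512 rot [-1.782e+02  1.000e-01 -1.068e+02] F [ 0.3  0.1 -1.8] tq [0.1  0.02 0.  ]
t 16.35 box (174, 157, 177, 99) wpx 176 far edge in tool [ 0.0011 -0.0467  0.0091] F [-0.29 -0.09  1.97] pos [ 0.507  -0.1608  0.0512] [-1.7822e+02  1.0000e-01 -1.0676e+02]
tilt by row (np.float64(0.15128096782586908), np.float64(2.5))
```

View pics/m9.png

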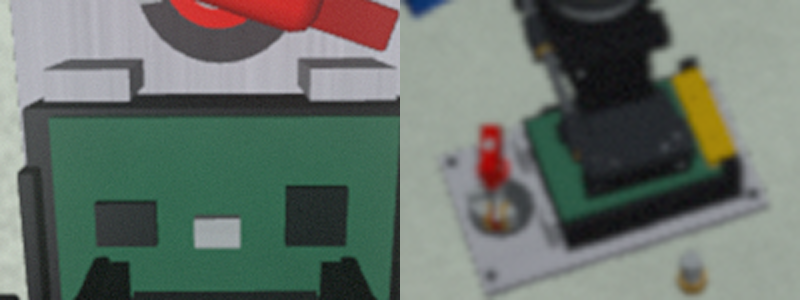

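Picture 9: far edge behind both lugs (lug faces at crop rows 70–100, card edge at 115), contacts hidden under the yellow bar. Releasing now.

Emit:
arm_command --pt "0 0 0" --pt "0 0 0" --pt "0 0 0" --pt "0 0 -1" --pt "0 0 -3" --pt "0 0 -4" --pt "0 0 -4" --pt "0 0 0" --twist '[0,0,0,0,0,0,0,0]' --grip 85

```text
time_s: 17.4
tool_pos: [0.5033, -0.1597, 0.1766]
tool_rot: [-178.2, 0.1, -106.7]
force: [0.2, -0.7, -0.6]
grip_width: 0.0738
```

```bash
python3 - <<'E'
from fixp import *
st(); w=cam("wrist"); w=cam("wrist"); s=cam("scene")
for a_,r in blobs(mask(w,(45,60,20),(85,255,255)),300)[:2]: print(a_,r)
def z(im,x,y,w,h,f): return cv2.resize(im[y:y+h,x:x+w],None,fx=f,fy=f,interpolation=cv2.INTER_CUBIC)
cv2.imwrite("pics/m10.png",np.hstack([z(w["img"],170,85,200,190,2),cv2.resize(z(s["img"],165,130,100,95,4),(400,380))]))
st()
E
```

```text
t 17.4 tool fix [0.0088 0.0006] card centre est [-0.0044  0.001 ] z 0.1766 rot [-1.782e+02  1.000e-01 -1.067e+02] F [ 0.2 -0.7 -0.6] tq [0.05 0.03 0.01]
11978.0 ((262.0, 191.0), (128.0, 104.0), 90.0)
t 17.55 tool fix [0.0058 0.0004] card centre est [-0.0074  0.0008] z 0.172 rot [-178.7    0.2 -106.7] F [ 0.7  0.  -0.6] tq [ 0.04  0.09 -0.02]
```

View pics/m10.png

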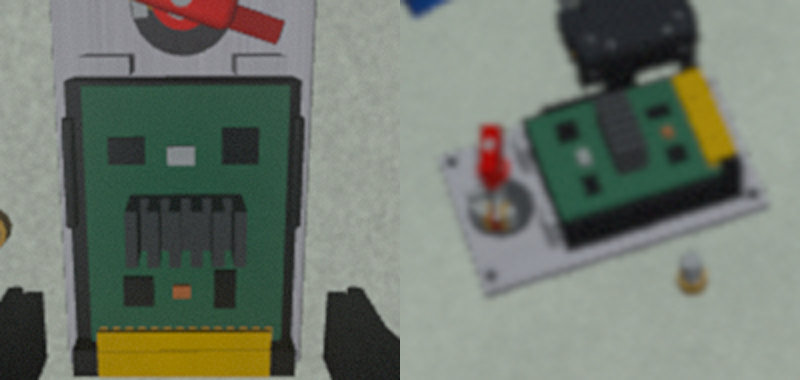

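```bash
python3 - <<'E'
from fixp import *
for i in range(3): w=cam("wrist")
st(); 
m=mask(w,(45,60,20),(85,255,255)); k=max(cv2.findContours(m,cv2.RETR_EXTERNAL,cv2.CHAIN_APPROX_NONE)[0],key=cv2.contourArea)[:,0,:]
def f(u,v,z):
    p=onz(w,u,v,z)[:2]-S; return np.array([p@ex,p@ey]).round(4)
v0=k[:,1].min();
for v in (v0+1,v0+30,v0+60,v0+90):
    r=k[k[:,1]==v][:,0]; print(v,f(r.min(),v,.045),f(r.max(),v,.045))
g=w["img"]; col=g[v0-25:v0+6,205].tolist()
for u in(222,300): print(u,[int(x) for x in g[v0-22:v0+4,u].mean(1)])
# heat sink top (z .075): dark block edges
M,s=T(); tp=cam("top")
print("knob dot fix?")
cv2.imwrite("pics/w11.png",g)
E
```

```text
t 17.7 tool fix [0.0054 0.0005] card centre est [-0.0078  0.0009] z 0.171 rot [-178.8    0.2 -106.7] F [-0.8  1.   0.8] tq [0.09 0.07 0.06]
125 [0.0585 0.0438] [ 0.0583 -0.0447]
154 [0.0339 0.0441] [ 0.0336 -0.0448]
184 [0.0071 0.0444] [ 0.0069 -0.0449]
214 [-0.021   0.0447] [-0.0212 -0.0451]
222 [143, 148, 147, 149, 147, 148, 114, 89, 127, 144, 145, 141, 142, 146, 141, 144, 143, 124, 64, 38, 47, 55, 57, 68, 72, 69]
300 [149, 149, 149, 148, 148, 137, 102, 97, 131, 142, 140, 139, 141, 141, 140, 145, 145, 115, 47, 35, 36, 41, 57, 68, 65, 67]
knob dot fix?
```

Positions are good: far edge at x = +58.5, sides at ±45 mm, contact edge about -61.5. For tilt I'll fit the 90 mm width along the card with subpixel edges.

```bash
python3 - <<'E'
from fixp import *
W=[cam("wrist") for _ in range(4)]; w=W[-1]; st()
im=np.mean([x["img"].astype(float) for x in W],0); ch=im[...,1]-im[...,2]  # green minus red
def edge(v,u0,u1,sgn):
    l=ch[v-1:v+2,u0:u1].mean(0); d=np.diff(l)*sgn; d[d<0]=0; i=d.argmax(); sl=slice(max(0,i-2),i+3); return u0+.5+(np.arange(len(d))[sl]*d[sl]).sum()/d[sl].sum()
X=[];Wd=[]
for v in range(130,236,4):
    a1=edge(v,198,225,1);b1=edge(v,300,330,-1)
    p=onz(w,a1,v,.045)[:2];q=onz(w,b1,v,.045)[:2]
    x=((p+q)/2-S)@ex; X.append(x);Wd.append(np.linalg.norm(p-q)); print(v,round(a1,2),round(b1,2),round(x,4),round(Wd[-1],5))
X=np.array(X);Wd=np.array(Wd);H=w["E"][2,3]-.045
c=np.polyfit(X,Wd,1); print("slope",c,"tilt deg (+ = far side higher)",np.degrees(c[0]/.09*H))
E
```

```text
t 17.95 tool fix [0.0061 0.0005] card centre est [-0.0071  0.0009] z 0.1718 rot [-178.7    0.2 -106.7] F [ 0.5  0.4 -0.1] tq [0.09 0.04 0.01]
130 209.49 315.35 0.0548 0.08973
134 209.65 315.27 0.0515 0.08981
138 209.8 315.26 0.0481 0.08997
142 209.98 314.94 0.0447 0.08983
146 210.19 314.85 0.0412 0.08986
150 210.35 314.56 0.0378 0.08977
154 210.55 314.47 0.0343 0.08982
158 210.76 314.41 0.0308 0.08987
162 210.84 314.25 0.0273 0.08996
166 211.02 314.18 0.0237 0.09003
170 211.34 313.88 0.0202 0.08979
174 211.55 313.68 0.0166 0.08973
178 211.57 313.51 0.013 0.08986
182 211.77 313.37 0.0093 0.08986
186 211.98 313.14 0.0057 0.08978
190 212.18 313.23 0.002 0.08997
194 212.32 312.84 -0.0017 0.0898
198 212.6 312.79 -0.0055 0.08981
202 212.66 312.56 -0.0092 0.08985
206 212.87 312.37 -0.013 0.08981
210 212.96 312.37 -0.0168 0.09002
214 213.25 312.18 -0.0207 0.0899
218 213.44 311.98 -0.0245 0.08986
222 213.55 311.87 -0.0284 0.08996
226 213.81 311.58 -0.0323 0.08977
230 213.92 311.43 -0.0363 0.08984
234 214.12 311.38 -0.0403 0.08993
slope [-0.00052309  0.08986356] tilt deg (+ = far side higher) -0.0964089271122694
```

Tilt 0.1°, and the width matches the seat height. The arm is clear, so I'm handing in.

```bash
python3 -c "
from cell import env
print(env.sign_off())"
```

```text
the job is handed in; nothing more can be done
None
```

The clamp is parked in its rest notch, the card lies flat in its seat, and I handed the job in at about 18 s of the 54 s. The sign-off reports no verdict, so this rests on my own checks.

- **Clamp:** I lifted the knob about 15 mm and turned it counter-clockwise. It sank to about 10 mm at roughly 71°. Further turning met 0.8 N·m at 79°, so the pin was blocked in the notch. After release it stayed there in every later picture. I inferred the lift from the arm's height and did not measure it separately.
- **Card placing:** I did not tilt the card the intended 15–22°. The gripper always points down, and with the grip at 4 N the card did not droop. Instead I pressed the far edge onto the lugs, which tilted it about 2° with the contact edge at the ledge. I then slid it under the keeper bar until the far edge dropped behind the lugs.
- **Last checks:** These are wrist-camera measurements, good to about 2 mm.

| Check | Measured | Limit |
|---|---|---|
| Card centre, along x from seat centre | about -1.5 mm | within 6 mm |
| Contact edge, x from seat centre | about -61.5 mm | beyond -55 mm |
| Tilt | about 0.1° | under 2° |

- **Height:** The card's apparent width fits resting at ledge height to within about 0.5 mm.
- **Sides and contacts:** The card sits centred between the side guides. I inferred the contact edge from the far edge, because the contacts are under the bar.
- **Earlier estimates that disagreed:** A coarse width estimate hinted at about 3° of tilt, which the finer fit did not confirm. A first seat estimate from the lug tops was about 7 mm off, so I used the clamp axis instead.
- **Bystanders:** I went near none of them. At release the arm was clear, about 13 cm above the fixture.

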